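# Bolt the sample box against its spring safety bar

## Robot

A 6-joint arm with a two-finger parallel gripper is mounted at the origin on a cart in front of the work surface, level with it; the furniture and walls round the work are solid. World frame = base frame: x ahead of the robot, y to its left, z up, the work surface at z = 0. Lengths are in m, angles in degrees, forces in N, time in s.
With the tool pointing down it reaches from about 0.35 to 0.875 m from the base axis. Payload 4.2 kg.
Tool frame: the origin (TCP) lies where the fingers leave the gripper's body, on its centre line; the fingertips stand 70 mm ahead of it and the grasp point (between the pads) lies 51 mm ahead of it; z points along the fingers, y is the direction in which the jaws open and shut (so a half turn about z gives the same grasp; the last joint's range is limited). The gripper opens to 87 mm and grips with 3 to 60 N. Pads are 19 mm wide; open, the fingers measure 117 mm over their backs; the gripper's body (75 mm by 190 mm) begins 51 mm behind the grasp point.
Start: joints at [90.161, 22.042, 0.453, 0, -68.411, -14.817], TCP at [0.158, 0.605, 0.292] pointing down, gripper open.
Joint ranges: [-179.83, 179.83], [-69.29, 118.12], [-61.27, 80.66], [-181.25, 117.63], [-171.15, -9.14], [-177.46, 177.46]. Speed limits (degrees/s): [159.86, 159.86, 180, 180, 180, 180].

## Interface

Orientations are given as a 3x3 rotation matrix whose columns are the frame's x, y, z axes.
In Python, from station import sense, capture, camera_model, finish_job gives the robot as it stands.
- The arm moves only by the shell command python3 -m inch 'ROWS'. ROWS is JSON, a list of rows, each an object with "hand": the closure, from 0 (fully open) to 1 (shut); "slide": the shift along the world's x, y, z in cm, a list of three; "yaw": the turn about the world's z in rad. A call has 1 to 10 rows; each row is the pose to reach, as a shift and turn from the pose commanded when the call began; what a row does not reach only later rows make up. A row lasts 1/8 s, in which the tool goes at most 62.5 mm and 10.7 degrees, less where a joint would pass 70% of its speed; a pose out of reach is approached as far as the arm can. A call with a gripper value outside its range is refused whole. The fingers move at their own pace and stop on an object; the grip force is fixed at half the most. Time passes only in rows, so rows that repeat a pose let the fingers close. It gives the time, the measured TCP pose, the force and the opening at its end, in the units of the state.
- sense(): the state, without advancing time (a new reading comes with each control period).
- capture(name): name is "side" or "top" or "wrist"; returns the picture (480x640x3 uint8, blue, green, red); there is no depth.
- camera_model(name): a dict with "mtx" (3x3 intrinsics, pixels), "xyz" and "orientation" of the camera in the world; the wrist camera has in their place "tool_from_camera" (4x4, takes a point from camera to tool coordinates, whose origin is the TCP and whose axes are the flange's). Camera axes: x right, y up, looking along -z (the intrinsics and any distortion apply to the point x, -y, -z); pixel columns grow to the right and rows downward; lengths in m; the calibration is good to about 2 mm. A picture is of the moment at which its call begins: read the wrist's pose just before it. camera_model takes no time and is no camera call.
- finish_job(): hands the job in, once; it reports no verdict.
The state is a dict: "time_s": time; "joints": joint angles; "joint_velocities": joint speeds; "effort": joint torques, N m; "tcp_pos": TCP position; "ee_rot": TCP orientation; "wrist_force": force on the tool from outside, world axes, zero at the start; "moment": the same for the moment, N m; "gripper_width": opening from 0.0 (shut) to 1.0 (fully open).
Only numpy, scipy, OpenCV 4.12 (cv2) and the standard library are available. Lean on these libraries where they do the work, as an engineer would, in place of code of your own. Each camera call takes 0.05 s, during which the arm holds its last target. There are 200 camera calls.

## Task

Lock the sample box. Push its sliding lid fully shut; then press the spring safety bar down with one fingertip and keep it down while the other fingertip pushes the bolt by its thumb plate all the way home into the keeper on the lid; then let go, so that the bar springs back up and locks the bolt. Pick nothing up, and do not disturb the stopper, vial, flask or beaker that stand on and round the box.

Things in the scene. Friction and masses are not known exactly. Their poses are not given: they have to be found in the camera images.
- sample_box: White fixed box, 104 (x) x 250 (y) x 70 mm high. Origin: centre of underside; x to its rear (away from the robot), y left, z up; offsets below are in this frame. Right part (y < -5 mm): under the grey sliding lid. Left part: fixed deck, top z 70, with the safety bar (front, x -29) and the steel bolt (rear, x +29), both along y, and a steel bridge over the bolt at y 0..8, x 7..47, to z 86.
- lid_push (a point): Centre of the front face of the upright rib on the lid, 8 mm above the lid's top (z 70 mm). The face is 96 mm wide (y) and 16 mm high; push it towards the box's +x to shut the lid. The rib is 6 mm thick with a sloping rear. The lid's steel keeper stands beyond the rib's left end, to z 86 mm.
- lid (a joint): Sliding lid, m: 0 = fully shut (hard stop), up to 0.050 = open toward the box's front (-x). Starts 0.025 to 0.045 open. About 1.5 N of friction; stays where it is left.
- bar_top (a point): Centre of the flat top of the spring safety bar, a grey pad 22 mm wide (x) and 82 mm long (y, box y 30..112 mm) in a low aluminium frame (outer x -45..-13 mm, y 25..117 mm, top z 80 mm). The pad's top is at z 94 mm when up; this point moves with it.
- safety_bar (a joint): Travel of the bar, m: 0 up, 0.009 fully pressed straight down. Spring 2.8 N at the top plus 0.35 N per mm. Its tooth locks the bolt unless pressed 4.5 mm (6 mm or more is sure). The bolt has a notch every 12 mm, so a bar let go midway locks it again; the bar rises fully only with the bolt in a notch (0, 12, 24, 36 mm, within 2 mm).
- bolt_push (a point): Centre line of the push face (+y face) of the bolt's upright steel thumb plate, at z 95 mm. The plate is 24 mm wide (x), 6 mm thick (y), from the deck to z 104 mm. At the start the face is at box y 78 mm, x 29 mm; the deck behind it (greater y) is free. Push it towards the box's -y.
- bolt (a joint): Bolt travel, m: 0 = withdrawn (start), 0.036 = fully home in the lid's keeper (hard stop), sliding to the box's -y. About 2 N of friction. It enters the keeper only with the lid shut.
- stopper: Loose red rubber stopper, 27 mm wide and 26 mm high, standing on the deck in front, by the lid. Origin: centre of its underside. To be left alone.
- vial: Loose glass vial, 17 mm wide and 52 mm high, standing on the bench by the box's left end. Origin: centre of its underside. To be left alone.
- flask: Loose conical flask, 83 mm wide and 106 mm high, on the bench at the left. Origin: centre of its underside. To be left alone.
- small_beaker: Loose glass beaker, 44 mm wide and 60 mm high, on the bench left of the box. Origin: centre of its underside. To be left alone.

How it is judged:
By the outcome, as a careful person would: the job done as asked, in the order asked, and still so for the second after the job is handed in, with the robot touching nothing.
It also fails if it takes over 48 s, if anything falls off the work surface, if the arm or the gripper's body presses on something with over 40 N, if the wrist force passes 120 N, or if a joint passes its speed limit or range.

## Working session

There is one attempt and no reset: what is moved stays moved. The work goes in short steps, Python scripts to look and compute and a shell command to move; the robot and the scene stay as the last step left them, time stands still between calls to the robot, and variables do not carry over. Pictures are saved under pics/ and viewed, about 8 in all and at most 12, crops included, and the job is handed in when it is done.

```bash
mkdir -p pics; ls
cat > h.py <<'E'
import numpy as np, cv2
from station import sense, capture, camera_model
def ray(cam,u,v,st=None):
    m=camera_model(cam); K=np.array(m["mtx"])
    d=m.get("distortion",m.get("dist"))
    p=cv2.undistortPoints(np.array([[[u,v]]],float),K,None if d is None else np.array(d,float))[0,0]
    dc=np.array([p[0],-p[1],-1.0])
    if "xyz" in m: return np.array(m["xyz"]),np.array(m["orientation"])@dc
    T=np.array(m["tool_from_camera"]); R=np.array(st["ee_rot"])
    return R@T[:3,3]+np.array(st["tcp_pos"]),R@(T[:3,:3]@dc)
def onz(cam,u,v,z,st=None):
    o,d=ray(cam,u,v,st); return o+d*(z-o[2])/d[2]
def proj(cam,P,st=None):
    m=camera_model(cam);K=np.array(m["mtx"])
    if "xyz" in m: R=np.array(m["orientation"]);t=np.array(m["xyz"])
    else:
        T=np.array(m["tool_from_camera"]);Rt=np.array(st["ee_rot"]);R=Rt@T[:3,:3];t=Rt@T[:3,3]+np.array(st["tcp_pos"])
    c=R.T@(np.array(P)-t); q=K@np.array([c[0],-c[1],-c[2]]); return q[:2]/q[2]
E
python3 - <<'E'
from h import *
s=sense();print(s)
for c in("top","side","wrist"):
    print(c,camera_model(c)); cv2.imwrite(f"pics/{c}0.png",capture(c))
E
```

```text
pics
{'time_s': 0.0, 'joints': array([ 9.01615649e+01,  2.20934161e+01,  3.80177539e-01, -2.84049146e-02,
       -6.84098357e+01, -1.48171709e+01]), 'joint_velocities': array([ 0.02385507,  0.03838959, -0.05007838,  0.01429193,  0.02244091,
        0.02602322]), 'effort': array([ 3.14760082e-04, -3.90665352e+01,  1.87407929e+01,  4.21967581e+00,
        1.09537400e-02, -1.99088918e-04]), 'tcp_pos': array([0.15798758, 0.60425104, 0.29113568]), 'ee_rot': array([[ 9.67417807e-01, -2.53184871e-01, -4.54917768e-04],
       [-2.53185259e-01, -9.67415425e-01, -2.14929812e-03],
       [ 1.04075301e-04,  2.19444775e-03, -9.99997587e-01]]), 'wrist_force': array([-0.01591391,  0.06360045, -0.58313663]), 'moment': array([ 0.02643848, -0.01079276,  0.0284996 ]), 'gripper_width': 1.000684990319649}
top {'mtx': array([[522.2592372 ,   0.        , 314.2088212 ],
       [  0.        , 522.2592372 , 240.38150329],
       [  0.        ,   0.        ,   1.        ]]), 'xyz': array([0.34453998, 0.07339813, 1.2915439 ]), 'orientation': array([[-2.29948224e-02,  9.95324526e-01, -9.38100497e-02],
       [-9
[... 326 characters left out ...]
73827]), 'orientation': array([[ 0.93173803,  0.19867876, -0.30395886],
       [-0.36246877,  0.55938379, -0.74545702],
       [ 0.02192319,  0.80474625,  0.593214  ]])}
wrist {'mtx': array([[337.30052789,   0.        , 312.95073763],
       [  0.        , 337.30052789, 239.60609991],
       [  0.        ,   0.        ,   1.        ]]), 'tool_from_camera': array([[-8.57176554e-04,  9.68795103e-01,  2.47861483e-01,
         6.61283529e-02],
       [ 9.99999628e-01,  8.06667252e-04,  3.05335671e-04,
         3.45000793e-06],
       [ 9.58659616e-05,  2.47861652e-01, -9.68795434e-01,
        -9.19939925e-02],
       [ 0.00000000e+00,  0.00000000e+00,  0.00000000e+00,
         1.00000000e+00]])}
```

View pics/top0.png

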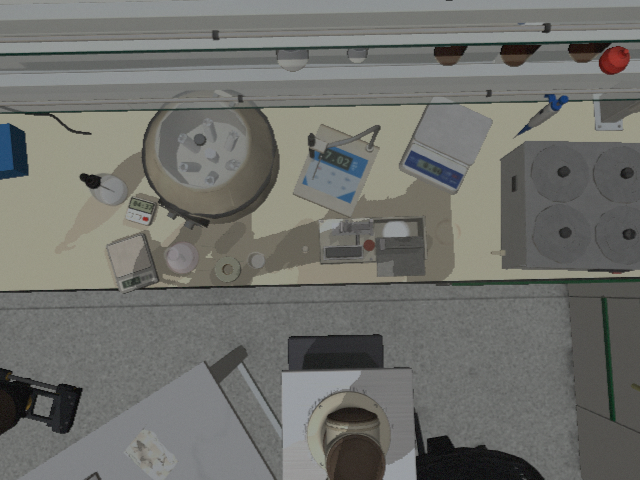

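View pics/side0.png

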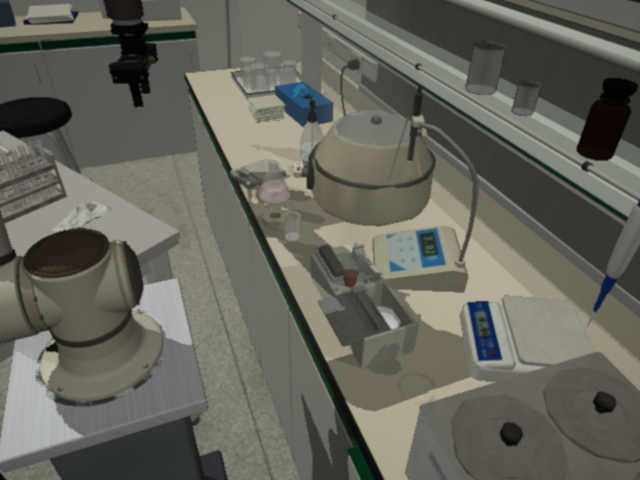

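Run:
```python
from h import *
t=cv2.imread("pics/top0.png")[205:285,305:435]; s=cv2.imread("pics/side0.png")[230:370,300:430]
cv2.imwrite("pics/ct.png",cv2.resize(t,None,fx=6,fy=6,interpolation=cv2.INTER_CUBIC))
cv2.imwrite("pics/cs.png",cv2.resize(s,None,fx=4.2,fy=4.2,interpolation=cv2.INTER_CUBIC))
```

```text
(no output)
```

View pics/ct.png

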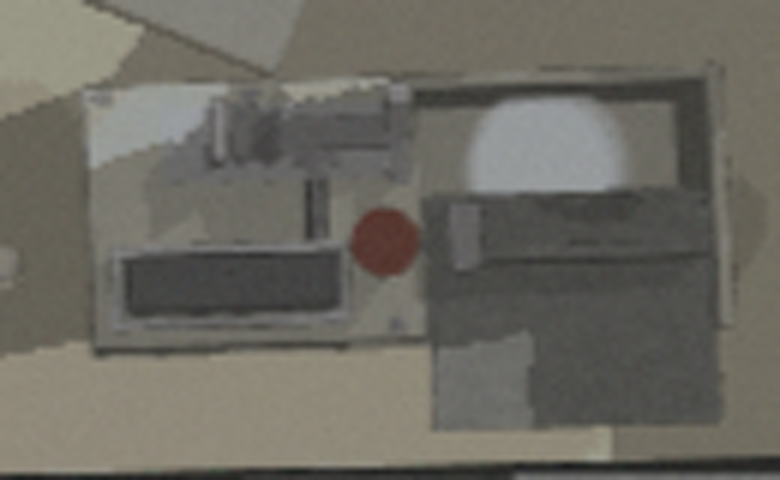

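Run:
```python
from h import *
def f(n,x,y,z):
    p=onz("top",305+x/6-0.4,205+y/6-0.4,z); print(n,np.round(p*1000,1)); return p
RL=f("RL",85,92,.07);RR=f("RR",716,68,.07);FL=f("FL",95,352,.07)
v=RR-RL;print("len",np.linalg.norm(v),"yaw via rear",np.degrees(np.arctan2(v[0],-v[1])),"depth",np.linalg.norm(RL-FL))
a=f("pad rl",125,258,.094);b=f("pad rr",337,250,.094);c=f("pad fl",128,320,.094);d=f("pad fr",340,312,.094)
print("pad c",(a+b+c+d)/4*1000,np.linalg.norm(a-b),np.linalg.norm(a-c))
f("plate +y face top c",208,132,.104); f("plate -y top",228,132,.104)
f("stopper",385,242,.096)
f("rib rear? l",480,203,.086);f("rib front l",480,262,.07);f("rib front r",708,258,.07)
f("rib top fr l",480,262,.086)
f("lid rear l",425,195,.07);f("lid front l",432,430,.07);f("lid fr",720,425,.07)
f("small left thing",0,268,.05)
m=camera_model("side")
```

```text
RL [507.8  60.1  70. ]
RR [ 511.6 -188.2   70. ]
FL [405.5  58.6  70. ]
len 0.24830107461232553 yaw via rear 0.870828528088481 depth 0.10228207205338238
pad rl [440.1  46.5  94. ]
pad rr [441.3 -34.8  94. ]
pad fl [416.3  46.   94. ]
pad fr [417.5 -35.2  94. ]
pad c [428.80097564   5.62757102  94.        ] 0.08134765563656735 0.02382331053170912
plate +y face top c [486.8  13.9 104. ]
plate -y top [486.6   6.3 104. ]
stopper [443.8 -53.1  96. ]
rib rear? l [458.9 -91.3  86. ]
rib front l [437.3 -92.7  70. ]
rib front r [ 436.8 -181.9   70. ]
rib top fr l [436.  -90.5  86. ]
lid rear l [464.1 -72.1  70. ]
lid front l [372.2 -71.7  70. ]
lid fr [ 371.5 -183.8   70. ]
small left thing [440.8  95.3  50. ]
```

View pics/cs.png

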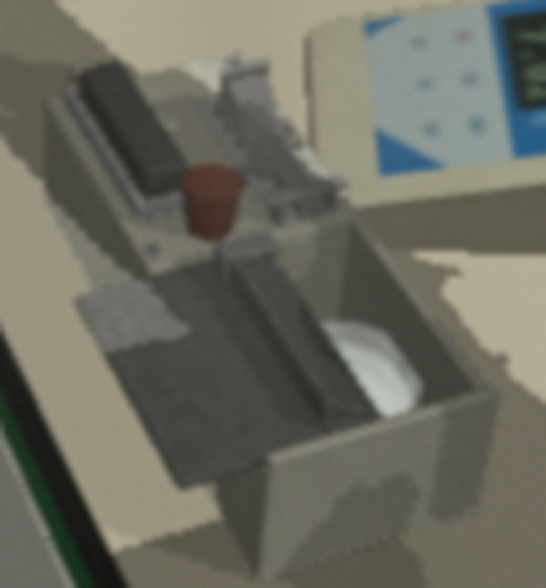

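Top view: the box is at about (458, -65) mm with yaw 0.87°, and the rib face is at x≈437 mm, so the lid is about 42 mm open. The stopper is at about (444, -53) mm. The side crop agrees. I'll move over to the lid side now.

```bash
python3 -m inch '[{"hand":1,"slide":[9,-16,0],"yaw":-0.5},{"hand":1,"slide":[18,-32,0],"yaw":-1.0},{"hand":1,"slide":[18,-32,0],"yaw":-1.3},{"hand":1,"slide":[18,-32,0],"yaw":-1.3},{"hand":1,"slide":[18,-32,0],"yaw":-1.3},{"hand":1,"slide":[18,-32,0],"yaw":-1.3},{"hand":1,"slide":[25,-73.8,0],"yaw":-1.3},{"hand":1,"slide":[25,-73.8,0],"yaw":-1.3},{"hand":1,"slide":[25,-73.8,0],"yaw":-1.3},{"hand":1,"slide":[25,-73.8,0],"yaw":-1.3}]'
```

```text
time_s: 1.4
tcp_pos: [0.3791, 0.0362, 0.2925]
ee_rot: [[0.016, -1.0, 0.001], [-1.0, -0.016, 0.001], [-0.001, -0.001, -1.0]]
wrist_force: [1.2, -0.1, 0.2]
gripper_width: 0.017
```

```bash
python3 -m inch '[{"hand":1,"slide":[2.9,-16.9,0],"yaw":0},{"hand":1,"slide":[2.9,-16.9,0],"yaw":0},{"hand":1,"slide":[2.9,-16.9,0],"yaw":0},{"hand":1,"slide":[2.9,-16.9,0],"yaw":0},{"hand":1,"slide":[2.9,-16.9,-8],"yaw":0},{"hand":1,"slide":[2.9,-16.9,-8],"yaw":0},{"hand":1,"slide":[2.9,-16.9,-8],"yaw":0}]'
python3 - <<'E'
from h import *
s=sense();print(s["tcp_pos"],s["ee_rot"][:,0],s["gripper_width"],s["time_s"])
cv2.imwrite("pics/w1.png",capture("wrist"))
O=np.array([.4583,-.0651]);c,sn=np.cos(.0152),np.sin(.0152)
def B(x,y,z):return [O[0]+c*x-sn*y,O[1]+sn*x+c*y,z]
for n,p in dict(ribL=B(-21.7e-3,-.028,.086),padC=B(-.029,.071,.094),FR=B(-.052,-.125,.07)).items(): print(n,proj("wrist",p,s))
E
```

```text
time_s: 2.28
tcp_pos: [0.4075, -0.1303, 0.2111]
ee_rot: [[0.016, -1.0, -0.004], [-1.0, -0.016, -0.0], [0.0, 0.004, -1.0]]
wrist_force: [0.3, -0.4, 0.4]
gripper_width: 0.009
[ 0.40750437 -0.13029235  0.21105787] [ 1.60586979e-02 -9.99871048e-01  7.13176139e-05] 0.00874339948637763 2.275
ribL [267.56176291 306.0717535 ]
padC [280.36953333 432.33016975]
FR [310.73426178 163.21765909]
```

View pics/w1.png

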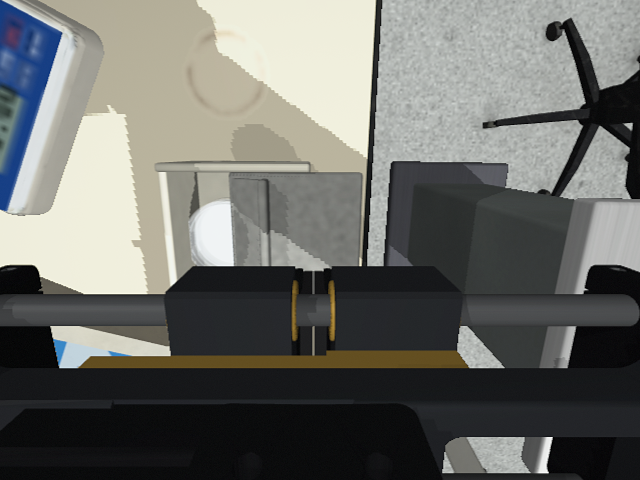

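Run:
```python
from h import *
s=sense();R=np.array(s["ee_rot"]);p=np.array(s["tcp_pos"])
print(onz("wrist",270,182,.086,s),onz("wrist",269,262,.07,s),onz("wrist",231,175,.07,s),onz("wrist",361,173,.07,s))
for t in [(0,0,.07),(.0095,.015,.07),(.0095,-.015,.07),(.0095,.015,0.02),(.0095,.015,-.02)]: print(t,proj("wrist",p+R@np.array(t),s))
```

```text
[ 0.43553406 -0.17923979  0.086     ] [ 0.43917478 -0.12015702  0.07      ] [ 0.46410058 -0.18222921  0.07      ] [ 0.37530385 -0.18494789  0.07      ]
(0, 0, 0.07) [310.66380614 287.82224017]
(0.0095, 0.015, 0.07) [340.16800282 270.33173371]
(0.0095, -0.015, 0.07) [281.06615724 270.37781189]
(0.0095, 0.015, 0.02) [350.89359758 316.52214428]
(0.0095, 0.015, -0.02) [368.37813968 391.82036277]
```

Run:
```python
from h import *
a=cv2.imread("pics/w1.png")[250:380,150:480]
b=capture("side");b=b[180:340,240:440]
a=cv2.resize(a,(800,315),interpolation=cv2.INTER_CUBIC);b=cv2.resize(b,None,fx=1.75,fy=1.75)
o=np.zeros((600,800,3),np.uint8);o[:315]=a;o[318:598,:350]=b;cv2.imwrite("pics/c2.png",o)
```

```text
(no output)
```

View pics/c2.png

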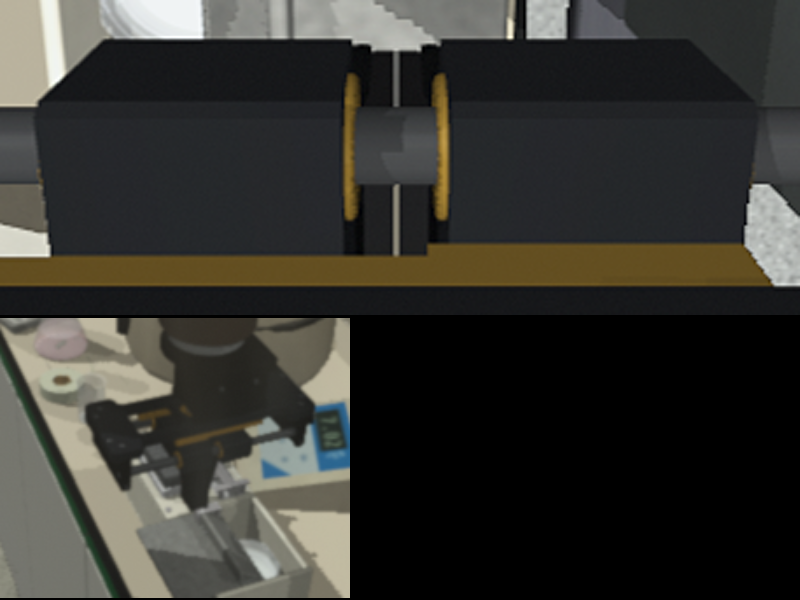

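```bash
python3 -m inch '[{"hand":1,"slide":[0,-0.2,-5],"yaw":0},{"hand":1,"slide":[0,-0.2,-6.4],"yaw":0},{"hand":1,"slide":[0.7,-0.2,-6.4],"yaw":0},{"hand":1,"slide":[1.2,-0.2,-6.4],"yaw":0},{"hand":1,"slide":[2,-0.2,-6.4],"yaw":0},{"hand":1,"slide":[2.6,-0.2,-6.4],"yaw":0},{"hand":1,"slide":[3.2,-0.2,-6.4],"yaw":0},{"hand":1,"slide":[3.8,-0.2,-6.4],"yaw":0},{"hand":1,"slide":[4.4,-0.2,-6.4],"yaw":0},{"hand":1,"slide":[4.8,-0.2,-6.4],"yaw":0}]'
```

```text
time_s: 3.62
tcp_pos: [0.4568, -0.1329, 0.1482]
ee_rot: [[0.015, -1.0, -0.0], [-1.0, -0.015, 0.0], [-0.0, 0.0, -1.0]]
wrist_force: [-1.5, 1.0, 0.5]
gripper_width: 0.003
```

```bash
python3 -m inch '[{"hand":1,"slide":[0.2,0,0],"yaw":0},{"hand":1,"slide":[0.4,0,0],"yaw":0},{"hand":1,"slide":[0.6,0,0],"yaw":0},{"hand":1,"slide":[0.7,0,0],"yaw":0},{"hand":1,"slide":[0.8,0,0],"yaw":0}]'
```

```text
time_s: 4.25
tcp_pos: [0.4644, -0.1329, 0.1482]
ee_rot: [[0.015, -1.0, -0.0], [-1.0, -0.015, 0.0], [-0.0, 0.0, -1.0]]
wrist_force: [-1.6, 1.1, -0.3]
gripper_width: 0.007
```

```bash
python3 -m inch '[{"hand":1,"slide":[0.1,0,0],"yaw":0},{"hand":1,"slide":[0.2,0,0],"yaw":0},{"hand":1,"slide":[0.3,0,0],"yaw":0},{"hand":1,"slide":[0.4,0,0],"yaw":0}]'
```

```text
time_s: 4.75
tcp_pos: [0.4684, -0.1329, 0.1482]
ee_rot: [[0.015, -1.0, -0.0], [-1.0, -0.015, 0.0], [-0.0, 0.0, -1.0]]
wrist_force: [-1.9, 0.6, -0.4]
gripper_width: 0.008
```

```bash
python3 -m inch '[{"hand":1,"slide":[0.1,0,0],"yaw":0},{"hand":1,"slide":[0.2,0,0],"yaw":0},{"hand":1,"slide":[0.3,0,0],"yaw":0}]'
python3 - <<'E'
from h import *
b=capture("top")[205:285,305:435];cv2.imwrite("pics/t2.png",cv2.resize(b,None,fx=6,fy=6,interpolation=cv2.INTER_CUBIC))
E
```

```text
time_s: 5.12
tcp_pos: [0.4705, -0.133, 0.1481]
ee_rot: [[0.015, -1.0, -0.003], [-1.0, -0.015, -0.0], [-0.0, 0.003, -1.0]]
wrist_force: [-5.5, 1.0, 2.8]
gripper_width: 0.009
```

View pics/t2.png

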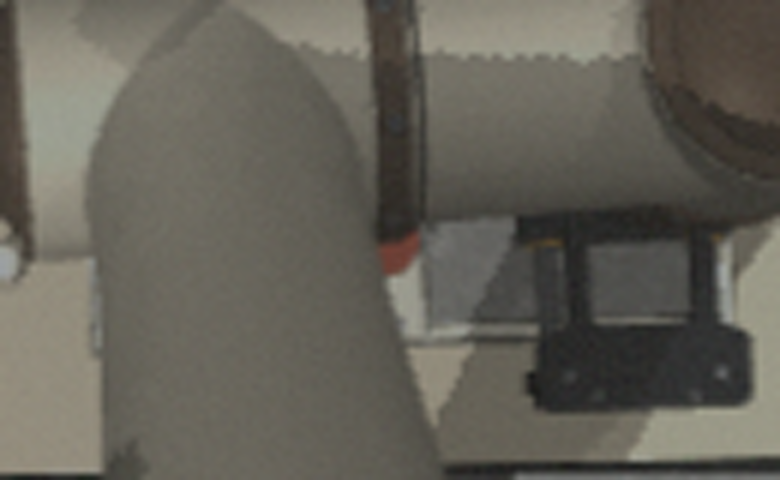

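The top view shows the lid's front edge now inside the box front, at about (480,320) in the crop. The force has jumped to 5.5 N, so this is the stop. I'll push a little harder to confirm, then back off and rise.

```bash
python3 -m inch '[{"hand":1,"slide":[0.1,0,0],"yaw":0},{"hand":1,"slide":[0.2,0,0],"yaw":0}]'
python3 -m inch '[{"hand":0.5,"slide":[-0.6,0,0],"yaw":0},{"hand":0.5,"slide":[-0.8,0,0],"yaw":0},{"hand":0.5,"slide":[-0.8,0,6],"yaw":0},{"hand":0.5,"slide":[-0.8,0,8],"yaw":0},{"hand":0.5,"slide":[-0.8,0,8],"yaw":0}]'
```

```text
time_s: 5.42
tcp_pos: [0.4708, -0.1331, 0.1479]
ee_rot: [[0.014, -1.0, -0.007], [-1.0, -0.014, 0.0], [-0.0, 0.007, -1.0]]
wrist_force: [-8.8, 1.2, 6.1]
gripper_width: 0.002
time_s: 6.05
tcp_pos: [0.4675, -0.1329, 0.2307]
ee_rot: [[0.015, -1.0, 0.008], [-1.0, -0.015, -0.0], [0.0, -0.008, -1.0]]
wrist_force: [-0.6, -0.1, -1.5]
gripper_width: 0.463
```

```bash
python3 -m inch '[{"hand":0.5,"slide":[-1.1,6,0],"yaw":0},{"hand":0.5,"slide":[-1.1,12,0],"yaw":0},{"hand":0.5,"slide":[-1.1,16.3,0],"yaw":0},{"hand":0.5,"slide":[-1.1,16.3,0],"yaw":0},{"hand":0.5,"slide":[-1.1,16.3,-4],"yaw":0},{"hand":0.5,"slide":[-1.1,16.3,-4],"yaw":0},{"hand":0.5,"slide":[-1.1,16.3,-4],"yaw":0}]'
python3 - <<'E'
from h import *
s=sense();print(s["tcp_pos"],s["ee_rot"][:,2],s["gripper_width"],s["wrist_force"])
w=capture("wrist");o=np.zeros((600,800,3),np.uint8)
o[:,:]=cv2.resize(w,(800,600))
b=capture("side")[200:380,280:440];b=cv2.resize(b,None,fx=1.6,fy=1.6);o[-b.shape[0]:,:b.shape[1]]=b;cv2.imwrite("pics/c3.png",o)
E
```

```text
time_s: 6.92
tcp_pos: [0.455, 0.0297, 0.1887]
ee_rot: [[0.015, -1.0, 0.001], [-1.0, -0.015, -0.0], [0.0, -0.001, -1.0]]
wrist_force: [1.0, -1.0, 0.5]
gripper_width: 0.498
[0.45504666 0.02967358 0.18871685] [ 7.49496016e-04 -3.54709401e-04 -9.99999656e-01] 0.49755618764133985 [ 0.99443142 -1.01888658  0.51495593]
```

View pics/c3.png

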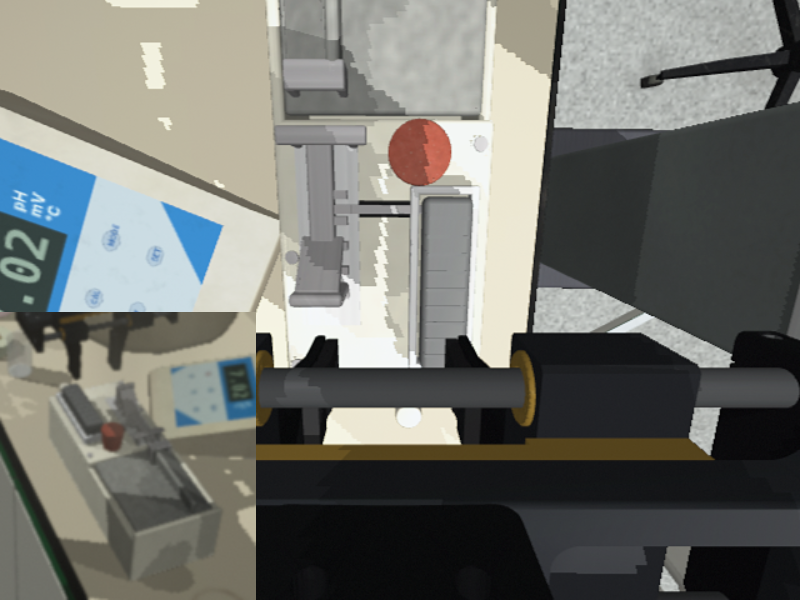

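Run:
```python
from h import *
s=sense();R=np.array(s["ee_rot"]);p=np.array(s["tcp_pos"])
def w(n,u,v,z): print(n,np.round(onz("wrist",u*.8,v*.8,z,s)*1000,1))
w("pad l far",424,198,.094);w("pad r far",472,198,.094);w("pad l near",422,345,.094);w("pad r near",472,345,.094)
w("plate +y edge l",291,304,.104);w("plate r",346,302,.104);w("plate -y",300,292,.104)
w("stopper c",420,152,.096)
w("keeper l",284,75,.086);w("keeper r",346,75,.086);w("bridge l",276,135,.086);w("bridge r",366,135,.086)
for sgn in(1,-1):
  for a in(.02175,.03675): print(sgn*a,proj("wrist",p+R@np.array([.0095,sgn*a,.07]),s)/.8)
O=np.array([.4583,-.0651]);c,sn=np.cos(.0152),np.sin(.0152)
d=np.array([c*0-sn*.095,c*.095])+O-p[:2];print("delta mm to box(0,95)",d*1000)
```

```text
pad l far [441.  -34.6  94. ]
pad r far [420.3 -34.9  94. ]
pad l near [439.7  32.8  94. ]
pad r near [416.2  32.4  94. ]
plate +y edge l [498.2  10.9 104. ]
plate r [474.2   9.7 104. ]
plate -y [494.    5.5 104. ]
stopper c [443.4 -53.2  96. ]
keeper l [501. -84.  86.]
keeper r [474.9 -84.4  86. ]
bridge l [505.7 -60.3  86. ]
bridge r [466.5 -60.8  86. ]
0.02175 [441.82762757 337.90635076]
0.03675 [478.76926181 337.87755285]
-0.02175 [334.70798441 337.98985603]
-0.03675 [297.77400218 338.01864796]
delta mm to box(0,95) [ 1.6067016  -0.03388155]
```

```bash
python3 -m inch '[{"hand":0.5,"slide":[0.2,0,-1.5],"yaw":0},{"hand":0.5,"slide":[0.2,0,-2.2],"yaw":0},{"hand":0.5,"slide":[0.2,0,-2.5],"yaw":0},{"hand":0.5,"slide":[0.2,0,-2.7],"yaw":0},{"hand":0.5,"slide":[0.2,0,-2.9],"yaw":0},{"hand":0.5,"slide":[0.2,0,-3.0],"yaw":0},{"hand":0.5,"slide":[0.2,0,-3.0],"yaw":0}]'
```

```text
time_s: 7.9
tcp_pos: [0.4565, 0.03, 0.1585]
ee_rot: [[0.015, -1.0, 0.0], [-1.0, -0.015, -0.0], [0.0, -0.0, -1.0]]
wrist_force: [-0.3, -1.7, 5.3]
gripper_width: 0.499
```

```bash
python3 -m inch '[{"hand":0.5,"slide":[0,0,-0.1],"yaw":0},{"hand":0.5,"slide":[0,0,-0.2],"yaw":0},{"hand":0.5,"slide":[0,0,-0.2],"yaw":0},{"hand":0.5,"slide":[0,-0.4,-0.2],"yaw":0},{"hand":0.5,"slide":[0,-0.7,-0.2],"yaw":0},{"hand":0.5,"slide":[0,-0.9,-0.2],"yaw":0},{"hand":0.5,"slide":[0,-1.1,-0.2],"yaw":0},{"hand":0.5,"slide":[0,-1.3,-0.2],"yaw":0}]'
```

```text
time_s: 8.9
tcp_pos: [0.4573, 0.0178, 0.1566]
ee_rot: [[0.015, -1.0, 0.003], [-1.0, -0.015, 0.002], [-0.002, -0.003, -1.0]]
wrist_force: [0.4, 5.8, 5.0]
gripper_width: 0.5
```

```bash
python3 -m inch '[{"hand":0.5,"slide":[0,-0.3,0],"yaw":0},{"hand":0.5,"slide":[0,-0.6,0],"yaw":0},{"hand":0.5,"slide":[0,-0.9,0],"yaw":0},{"hand":0.5,"slide":[0,-1.2,0],"yaw":0},{"hand":0.5,"slide":[0,-1.5,0],"yaw":0}]'
```

```text
time_s: 9.52
tcp_pos: [0.4575, 0.0028, 0.1566]
ee_rot: [[0.015, -1.0, 0.003], [-1.0, -0.015, 0.002], [-0.002, -0.003, -1.0]]
wrist_force: [0.0, 5.1, 4.0]
gripper_width: 0.502
```

```bash
python3 -m inch '[{"hand":0.5,"slide":[0,-0.3,0],"yaw":0},{"hand":0.5,"slide":[0,-0.6,0],"yaw":0},{"hand":0.5,"slide":[0,-0.9,0],"yaw":0},{"hand":0.5,"slide":[0,-1.1,0],"yaw":0},{"hand":0.5,"slide":[0,-1.3,0],"yaw":0}]'
```

```text
time_s: 10.15
tcp_pos: [0.4576, -0.0102, 0.1566]
ee_rot: [[0.015, -1.0, 0.003], [-1.0, -0.015, 0.002], [-0.002, -0.003, -1.0]]
wrist_force: [0.5, 6.0, 4.7]
gripper_width: 0.5
```

```bash
python3 -m inch '[{"hand":0.5,"slide":[0,-0.1,0],"yaw":0},{"hand":0.5,"slide":[0,-0.2,0],"yaw":0},{"hand":0.5,"slide":[0,-0.3,0],"yaw":0}]'
```

```text
time_s: 10.52
tcp_pos: [0.4576, -0.0131, 0.1566]
ee_rot: [[0.015, -1.0, 0.003], [-1.0, -0.015, 0.002], [-0.002, -0.003, -1.0]]
wrist_force: [0.0, 7.5, 5.1]
gripper_width: 0.5
```

```bash
python3 -m inch '[{"hand":0.5,"slide":[0,-0.1,0],"yaw":0},{"hand":0.5,"slide":[0,-0.2,0],"yaw":0},{"hand":0.5,"slide":[0,-0.3,0],"yaw":0},{"hand":0.5,"slide":[0,-0.3,0],"yaw":0}]'
```

```text
time_s: 11.02
tcp_pos: [0.4576, -0.0138, 0.1566]
ee_rot: [[0.017, -1.0, 0.004], [-1.0, -0.016, 0.005], [-0.005, -0.005, -1.0]]
wrist_force: [-3.7, 17.6, 5.2]
gripper_width: 0.501
```

Hard stop reached: 17.6 N, with y at the expected home position. Next I unload slightly and lift straight up.

```bash
python3 -m inch '[{"hand":0.5,"slide":[0,0.2,0],"yaw":0},{"hand":0.5,"slide":[0,0.4,0],"yaw":0},{"hand":0.5,"slide":[0,0.4,0.5],"yaw":0},{"hand":0.5,"slide":[0,0.4,1.2],"yaw":0},{"hand":0.5,"slide":[0,0.5,4],"yaw":0},{"hand":0.5,"slide":[0,4,6],"yaw":0},{"hand":0.5,"slide":[0,6.5,6],"yaw":0},{"hand":0.5,"slide":[0,6.5,6],"yaw":0}]'
python3 - <<'E'
from h import *
s=sense();print(s["tcp_pos"],s["wrist_force"])
w=capture("wrist");o=cv2.resize(w,(800,600))
cv2.imwrite("pics/w4.png",o)
E
```

```text
time_s: 12.02
tcp_pos: [0.4552, 0.0482, 0.2159]
ee_rot: [[0.016, -1.0, -0.003], [-1.0, -0.016, -0.001], [0.001, 0.003, -1.0]]
wrist_force: [-0.7, -0.1, -0.4]
gripper_width: 0.503
[0.45523353 0.04823731 0.21593308] [-0.68771987 -0.05237605 -0.38797374]
```

View pics/w4.png

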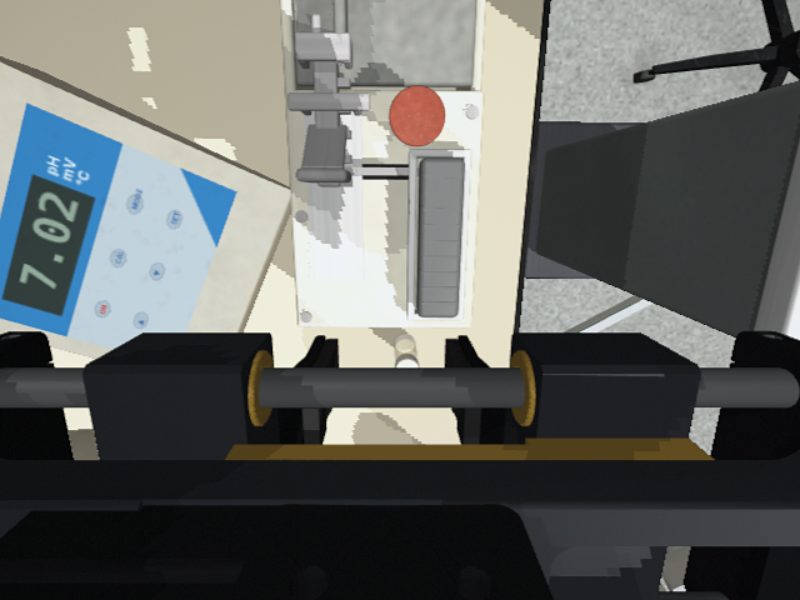

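```bash
python3 - <<'E'
from h import *
s=sense()
O=np.array([.4583,-.0651]);c,sn=np.cos(.0152),np.sin(.0152)
def B(x,y,z):return [O[0]+c*x-sn*y,O[1]+sn*x+c*y,z]
for z in(.094,.0865): print("pad",z,[np.round(proj("wrist",B(x,y,z),s)/.8,1).tolist() for x,y in((-.018,.030),(-.040,.112))])
for y in(.042,.044): print("plate face top ends",[np.round(proj("wrist",B(x,y,.104),s)/.8,1).tolist() for x in(.017,.041)])
print("frame",[np.round(proj("wrist",B(x,y,.08),s)/.8,1).tolist() for x,y in((-.013,.025),(-.045,.117))])
print("stopper",onz("wrist",417*.8,115*.8,.096,s))
E
python3 -m inch '[{"hand":0.5,"slide":[0,0,4],"yaw":0},{"hand":0.5,"slide":[0,0,8],"yaw":0},{"hand":0.5,"slide":[0,0,8],"yaw":0},{"hand":0.5,"slide":[0,0,8],"yaw":0}]'
python3 - <<'E'
from h import *
b=capture("side")[200:380,230:440];cv2.imwrite("pics/s5.png",cv2.resize(b,None,fx=3.3,fy=3.3,interpolation=cv2.INTER_CUBIC))
E
```

```text
pad 0.094 [[422.2, 158.2], [461.0, 320.9]]
pad 0.0865 [[421.1, 159.4], [458.8, 316.8]]
plate face top ends [[348.2, 183.7], [296.7, 183.8]]
plate face top ends [[348.4, 188.2], [296.9, 188.2]]
frame [[410.6, 150.1], [465.4, 322.0]]
stopper [ 0.44304032 -0.05435772  0.096     ]
time_s: 12.58
tcp_pos: [0.4554, 0.0471, 0.2951]
ee_rot: [[0.013, -1.0, -0.003], [-1.0, -0.013, -0.001], [0.001, 0.003, -1.0]]
wrist_force: [-0.6, 0.3, -0.5]
gripper_width: 0.501
```

View pics/s5.png

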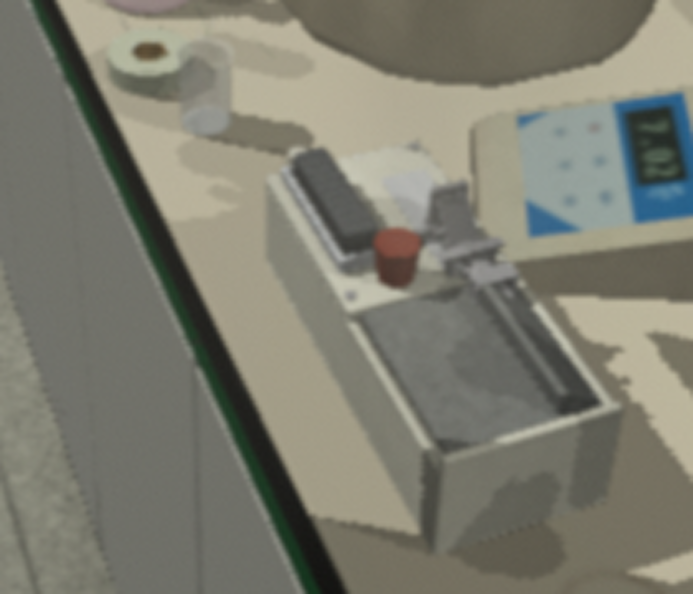

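Run:
```python
from h import *
a=cv2.cvtColor(cv2.imread("pics/side0.png"),6);b=cv2.cvtColor(capture("side"),6)
O=np.array([.4583,-.0651]);c,sn=np.cos(.0152),np.sin(.0152)
def B(x,y,z):return [O[0]+c*x-sn*y,O[1]+sn*x+c*y,z]
for z in(.094,.085):print(z,proj("side",B(-.029,.112,z)),proj("side",B(-.029,.03,z)))
for col in(326,330,334): print(col,a[238:284,col].tolist(),b[238:284,col].tolist(),sep="\n")
```

```text
0.094 [322.46235676 244.31793404] [339.04457562 269.45446989]
0.085 [322.36566362 247.9003936 ] [338.8446533  273.12812775]
326
[168, 168, 165, 159, 140, 112, 88, 66, 58, 59, 59, 58, 58, 59, 57, 59, 59, 57, 55, 54, 49, 45, 43, 41, 45, 48, 59, 79, 90, 92, 85, 80, 74, 77, 85, 90, 97, 98, 100, 99, 95, 88, 82, 77, 73, 72]
[179, 178, 177, 175, 174, 170, 149, 106, 89, 88, 90, 90, 89, 91, 92, 92, 92, 90, 91, 90, 83, 77, 70, 66, 71, 78, 93, 124, 149, 160, 153, 142, 132, 140, 150, 162, 170, 174, 176, 177, 175, 167, 155, 143, 133, 132]
330
[167, 166, 166, 166, 168, 166, 153, 121, 94, 79, 68, 61, 58, 57, 58, 58, 58, 59, 59, 58, 59, 58, 58, 58, 55, 53, 49, 46, 44, 43, 43, 49, 61, 72, 77, 89, 90, 86, 78, 74, 80, 90, 96, 100, 104, 113]
[176, 176, 177, 176, 177, 177, 177, 169, 151, 128, 107, 93, 89, 87, 90, 91, 90, 93, 92, 91, 93, 92, 90, 92, 91, 89, 86, 80, 73, 68, 67, 71, 92, 113, 132, 153, 159, 157, 139, 133, 141, 158, 170, 174, 181, 190]
334
[166, 166, 167, 166, 166, 166, 167, 166, 161, 142, 124, 119, 118, 114, 103, 89, 73, 63, 60, 60, 60, 60, 60, 60, 59, 61, 58, 58, 59, 59, 58, 56, 54, 51, 46, 48, 47, 52, 66, 86, 100, 97, 90, 90, 96, 102]
[176, 176, 178, 177, 176, 177, 176, 176, 176, 183, 190, 192, 192, 182, 156, 122, 105, 94, 90, 91, 92, 92, 92, 92, 91, 93, 91, 89, 93, 92, 93, 91, 86, 74, 65, 62, 62, 67, 90, 128, 150, 119, 100, 101, 117, 152]
```

The bar's edges in the side view are at the same rows as before the task (a pressed bar would shift about 3.6 px), so it is fully up. The bolt plate sits at the 36 mm position.

```bash
python3 -c "
from station import finish_job
print(finish_job())"
```

```text
the job is handed in; nothing more can be done
None
```

The box is locked, and I handed the job in at about 12.6 s of the 48 s allowed.

- **Lid:** I pushed it in with the closed fingertips until the force rose from 1.5 N to 9 N at the stop. The pictures show its front edge inside the box front and its keeper in line with the bridge.
- **Bar and bolt:** One fingertip held the bar about 7.5 mm down (about 5 N) while the other pushed the bolt to its hard stop. The force jumped to 17.6 N within about 1 mm of the expected home position. I then eased off slightly and lifted straight up.

**Last checks:**
- **Bolt:** The plate's top edge is within about 1 mm of the 36 mm position, and the bolt runs through the bridge into the keeper.
- **Bar:** In the side view it sits within half a pixel of where it started, where a pressed bar would be about 3.6 px lower, so it is fully up.
- **Loose items:** The stopper is within about 1.5 mm of its first measured place, which is within measuring error. I did not measure the vial, flask or beaker. My path stayed clear of them, and no unexpected forces showed.
- **Robot:** It ended well above the box, touching nothing.

No check failed. The one small disagreement was that the lid's stop came about 2 to 3 mm later than my first picture measurement suggested.

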